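# Find the machine key left latched on and release it

### The job

One machine in the workshop has been left on: one of the four identical green keys on the grey push-button station is latched down. Starting at the conduit end, tap all four keys lightly, one after another along the row, to feel which one is latched, without pushing any of the others in; then press the latched key fully in and let it go so that it pops back up, and move clear. Leave the jar, tape roll, mug and battery pack where they stand.

Things in the scene. Friction and masses are not known exactly. Their poses are not given: they have to be found in the camera images.
- station: flat grey push-button station with a bright metal lid, screwed to the bench; 94 mm (its x) by 252 mm (its y) by 60 mm high, four small corner lugs. Origin at the centre of its underside on the bench, z up; the row of keys runs along its y. A steel conduit leaves its +y end at 30 mm height, bends down and enters the bench 173 mm from the origin. It may stand turned by up to about 30 degrees, its +y end always on the robot's left
- place1 (a point): centre of key place 1, on top of the station's lid, 60 mm above the bench; place 1 is next to the conduit, place 4 at the other end; places are 50 mm apart. Any of the four keys may sit here
- place2 (a point): centre of key place 2, on top of the station's lid, 60 mm above the bench; place 1 is next to the conduit, place 4 at the other end; places are 50 mm apart. Any of the four keys may sit here
- place3 (a point): centre of key place 3, on top of the station's lid, 60 mm above the bench; place 1 is next to the conduit, place 4 at the other end; places are 50 mm apart. Any of the four keys may sit here
- place4 (a point): centre of key place 4, on top of the station's lid, 60 mm above the bench; place 1 is next to the conduit, place 4 at the other end; places are 50 mm apart. Any of the four keys may sit here
- key_a_top (a point): centre of the top face of green key a: a flat round cap 28 mm across in a dark metal collar 38 mm across that rises 4 to 6 mm from the lid. The top is 76 mm above the bench when released, about 4 mm lower when latched. Letters do not follow the order along the row
- key_a (a joint): travel of key a straight down, m: 0 released, about 0.004 latched, 0.0073 fully in. A push-on, push-off key. Released: gives way from 2 N on (5 N at 2 mm, 7 N at 4 mm, where it switches its machine on) and springs back. Latched: feels solid up to about 7 N. Either kind, pushed fully in (past 6.8 mm, 11 to 15 N) and let go, changes over. Exactly one key starts latched
- key_b_top (a point): centre of the top face of green key b: a flat round cap 28 mm across in a dark metal collar 38 mm across that rises 4 to 6 mm from the lid. The top is 76 mm above the bench when released, about 4 mm lower when latched. Letters do not follow the order along the row
- key_b (a joint): travel of key b straight down, m: 0 released, about 0.004 latched, 0.0073 fully in. A push-on, push-off key. Released: gives way from 2 N on (5 N at 2 mm, 7 N at 4 mm, where it switches its machine on) and springs back. Latched: feels solid up to about 7 N. Either kind, pushed fully in (past 6.8 mm, 11 to 15 N) and let go, changes over. Exactly one key starts latched
- key_c_top (a point): centre of the top face of green key c: a flat round cap 28 mm across in a dark metal collar 38 mm across that rises 4 to 6 mm from the lid. The top is 76 mm above the bench when released, about 4 mm lower when latched. Letters do not follow the order along the row
- key_c (a joint): travel of key c straight down, m: 0 released, about 0.004 latched, 0.0073 fully in. A push-on, push-off key. Released: gives way from 2 N on (5 N at 2 mm, 7 N at 4 mm, where it switches its machine on) and springs back. Latched: feels solid up to about 7 N. Either kind, pushed fully in (past 6.8 mm, 11 to 15 N) and let go, changes over. Exactly one key starts latched
- key_d_top (a point): centre of the top face of green key d: a flat round cap 28 mm across in a dark metal collar 38 mm across that rises 4 to 6 mm from the lid. The top is 76 mm above the bench when released, about 4 mm lower when latched. Letters do not follow the order along the row
- key_d (a joint): travel of key d straight down, m: 0 released, about 0.004 latched, 0.0073 fully in. A push-on, push-off key. Released: gives way from 2 N on (5 N at 2 mm, 7 N at 4 mm, where it switches its machine on) and springs back. Latched: feels solid up to about 7 N. Either kind, pushed fully in (past 6.8 mm, 11 to 15 N) and let go, changes over. Exactly one key starts latched
- jar: closed clear glass jar with a metal lid, 68 mm across, 105 mm high, beyond the station; origin at the centre of its underside
- tape: yellow roll of tape lying flat, 92 mm across, 24 mm high, on the robot's side of the station; origin at the centre of its underside
- mug: white mug, 80 mm across, 92 mm high with a handle on its +y, off the station's end away from the conduit; origin at the centre of its underside
- battery: black drill battery pack with a red band, 74 by 56 mm, 44 mm high (47 mm over its contacts), on the robot's side of the station; origin at the centre of its underside

How it is judged:
On the way, in this order (a step that is already met when the one before it is completed fails the run):
1. the key at place 1, counted from the conduit end, is touched by the fingers (((contact force between the fingers and key_a above 0.5 N and horizontal distance between key_a_top and place1 below 0.015 m) or (contact force between the fingers and key_b above 0.5 N and horizontal distance between key_b_top and place1 below 0.015 m) or (contact force between the fingers and key_c above 0.5 N and horizontal distance between key_c_top and place1 below 0.015 m) or (contact force between the fingers and key_d above 0.5 N and horizontal distance between key_d_top and place1 below 0.015 m))), for 0.02 s.
2. the key at place 2, counted from the conduit end, is touched by the fingers (((contact force between the fingers and key_a above 0.5 N and horizontal distance between key_a_top and place2 below 0.015 m) or (contact force between the fingers and key_b above 0.5 N and horizontal distance between key_b_top and place2 below 0.015 m) or (contact force between the fingers and key_c above 0.5 N and horizontal distance between key_c_top and place2 below 0.015 m) or (contact force between the fingers and key_d above 0.5 N and horizontal distance between key_d_top and place2 below 0.015 m))), for 0.02 s.
3. the key at place 3, counted from the conduit end, is touched by the fingers (((contact force between the fingers and key_a above 0.5 N and horizontal distance between key_a_top and place3 below 0.015 m) or (contact force between the fingers and key_b above 0.5 N and horizontal distance between key_b_top and place3 below 0.015 m) or (contact force between the fingers and key_c above 0.5 N and horizontal distance between key_c_top and place3 below 0.015 m) or (contact force between the fingers and key_d above 0.5 N and horizontal distance between key_d_top and place3 below 0.015 m))), for 0.02 s.
4. the key at place 4, counted from the conduit end, is touched by the fingers (((contact force between the fingers and key_a above 0.5 N and horizontal distance between key_a_top and place4 below 0.015 m) or (contact force between the fingers and key_b above 0.5 N and horizontal distance between key_b_top and place4 below 0.015 m) or (contact force between the fingers and key_c above 0.5 N and horizontal distance between key_c_top and place4 below 0.015 m) or (contact force between the fingers and key_d above 0.5 N and horizontal distance between key_d_top and place4 below 0.015 m))), for 0.02 s.
5. the latched key, pressed after the four taps, has come back up (value of joint key_c below 0.0012 m), for 0.2 s.
At the end, for the whole second after the job is handed in: all four keys stand released (each within 1.2 mm of its full height) and at rest, and the jar, tape roll, mug and battery pack are each within 15 mm of where they started (value of joint each of key_a, key_b, key_c, key_d below 0.0012 m and velocity of joint key_c below 0.005 m/s and distance of each of jar, tape, mug, battery from where it was at the start of the episode below 0.015 m); the robot touches nothing.
It fails at once if a key that was not latched is pushed in by more than 4 mm, where it would switch its machine on (value of joint any of key_a, key_b, key_d above 0.004 m).
It fails at once if the jar, tape roll, mug or battery pack is shifted, lifted or carried by more than 15 mm (distance of any of jar, tape, mug, battery from where it was at the start of the episode above 0.015 m).
It also fails if it takes over 48 s, if anything falls off the work surface, if the arm or the gripper's body presses on something with over 40 N, if the wrist force passes 120 N, or if a joint passes its speed limit or range.

### The arm

A 7-joint arm with a two-finger parallel gripper is mounted at the origin on the work surface. World frame = base frame: x ahead of the robot, y to its left, z up, the work surface at z = 0. Lengths are in m, angles in rad, forces in N, time in s.
With the tool pointing down it reaches from about 0.425 to 0.8 m from the base axis. Payload 8.3 kg.
Tool frame: the origin (TCP) lies between the finger pads; the fingertips stand 8 mm ahead of it and the grasp point (between the pads) lies 11 mm behind it; z points along the fingers, y is the line along which they close (so a half turn about z gives the same grasp; the last joint's range is limited). The gripper opens to 85 mm and grips with 20 to 120 N. Pads are 22 mm wide; open, the fingers measure 114 mm over their backs; the gripper's body (76 mm by 85 mm) begins 54 mm behind the grasp point. The pads swing forward as they close: fully open they stand 13 mm farther back than shut.
Start: joints at [-1.327, 0.383, 0.016, 1.37, -0.006, 1.388, -0.046], TCP at [0.189, 0.596, 0.239] pointing down, gripper open.
Joint ranges: [-2.95, 2.95], [-0.25, 2.06], [-1.52, 1.56], [0.18, 2.33], [-1.44, 4.58], [0.02, 2.06], [-3.01, 3.01]. Speed limits (rad/s): [2.39, 2.39, 3.01, 3.01, 3.14, 3.14, 3.14].

### API

Orientations are given as a unit quaternion [w, x, y, z].
In Python, from workcell import arm, read_camera gives the robot as it stands.
- The arm moves only by the tool send_rows, never from a script. Its arguments are lists of equal length, an entry for each row: "linear": the shift along the tool's x, y, z scaled (see below), a list of three; "dr": the turn, a rotation vector about the tool's x, y, z scaled (see below), a list of three. In form: {"linear": [[dx, dy, dz], ...], "dr": [[rx, ry, rz], ...]}. A call has 1 to 10 rows; each row is the pose to reach, as a shift and turn from the pose commanded when the call began, along the tool's axes at that moment; what a row does not reach only later rows make up. The controller multiplies each number of a shift by 400 mm and each number of a turn by 0.5 rad. A row lasts 1/8 s, in which the tool goes at most 62.5 mm and 10.7 degrees, less where a joint would pass 70% of its speed; a pose out of reach is approached as far as the arm can. A call with a number of a shift or a turn outside -1 to 1 is refused whole. A call with a gripper value outside its range is refused whole. "claw" is the opening, from 0 (shut) to 1 (fully open), set as the call begins (left out, the last holds). The fingers move at their own pace and stop on an object; "newtons" is the grip in N (left out, the last holds). Time passes only in rows, so rows that repeat a pose let the fingers close. It gives the time, the measured TCP pose, the force, the opening and the grip force at its end, in the units of the state.
- arm.read_state(): the state, without advancing time (a new reading comes with each control period).
- read_camera(name): name is "side" or "top"; returns a dict with "frame" (384x512x3 uint8, red, green, blue), "K" (3x3 intrinsics, pixels), "position" and "orientation" of the camera in the world. Camera axes: x right, y down, z forward; pixel columns grow to the right and rows downward; lengths in m; the calibration is good to about 2 mm. A picture is of the moment at which its call begins. There is no depth.
- arm.finish_job(): hands the job in; it is judged then, once.
The state is a dict: "t": time; "joint_positions": joint angles; "joint_vel": joint speeds; "joint_torque": joint torques, N m; "tcp_pos": TCP position; "orientation": TCP orientation; "ft_force": force on the tool from outside, world axes, zero at the start; "wrist_torque": the same for the moment, N m; "grip_width": opening from 0.0 (shut) to 1.0 (fully open); "finger_force": force on a finger pad.
Only numpy, scipy, OpenCV 4.12 (cv2) and the standard library are available. Lean on these libraries where they do the work, as an engineer would, in place of code of your own. Each camera call takes 0.05 s, during which the arm holds its last target. There are 200 camera calls.

## Working session

There is one attempt and no reset: what is moved stays moved. The work goes in short steps, Python scripts to look and compute and a tool call to move; the robot and the scene stay as the last step left them, time stands still between calls to the robot, and variables do not carry over. Pictures are saved under pics/ and viewed, at most 10 in all, crops included, and the job is handed in when it is done.

Besides the shell and the picture viewer there is one more tool, called after "Call:" in YAML: its name, and indented under it one key for each argument. send_rows: Moves the arm, as the interface text tells. Its arguments: {"type":"object","properties":{"linear":{"type":"array"},"dr":{"type":"array"},"claw":{"type":"number"},"newtons":{"type":"number"}},"required":["linear","dr"]}

```bash
mkdir -p pics; python3 - <<'E'
from workcell import arm, read_camera
import cv2,numpy as np
s=arm.read_state();print({k:np.round(s[k],3) for k in s})
for n in("top","side"):
    c=read_camera(n);cv2.imwrite(f"pics/{n}0.png",c["frame"][:,:,::-1]);print(n,c["K"],c["position"],c["orientation"])
E
```

```text
{'t': np.float64(0.0), 'joint_positions': array([-1.327,  0.384,  0.016,  1.371, -0.006,  1.388, -0.046]), 'joint_vel': array([-0.001, -0.   , -0.001,  0.001, -0.001,  0.001, -0.001]), 'joint_torque': array([ 1.0000e-03, -6.2759e+01,  8.4500e-01, -3.7182e+01,  1.6000e-02,
        1.4000e-02, -0.0000e+00]), 'tcp_pos': array([0.189, 0.595, 0.238]), 'orientation': array([-0.   ,  0.153,  0.988, -0.001]), 'ft_force': array([-0.682,  0.127, -0.416]), 'wrist_torque': array([0.02 , 0.016, 0.004]), 'finger_force': np.float64(0.0), 'grip_width': np.float64(1.003)}
top [[414.33631934   0.         249.93846121]
 [  0.         414.33631934 188.12679436]
 [  0.           0.           1.        ]] [ 0.50821211 -0.01476362  0.89488858] [-0.02846196  0.71252492 -0.70079499  0.01960956]
side [[450.31895977   0.         260.60857246]
 [  0.         450.31895977 188.61100084]
 [  0.           0.           1.        ]] [0.31653634 0.64043392 0.76082939] [ 0.07156657 -0.19599265  0.9045794  -0.37175425]
```

```bash
python3 -c "
import cv2
a=cv2.imread('pics/top0.png');b=cv2.imread('pics/side0.png');import numpy as np
cv2.imwrite('pics/ab.png',cv2.resize(np.vstack([a,b]),(400,600)))"; ls
```

```text
pics
```

View pics/top0.png

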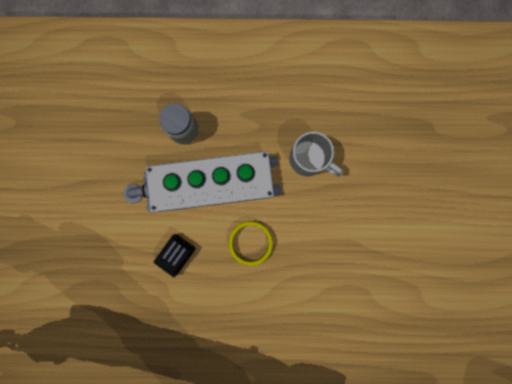

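View pics/side0.png

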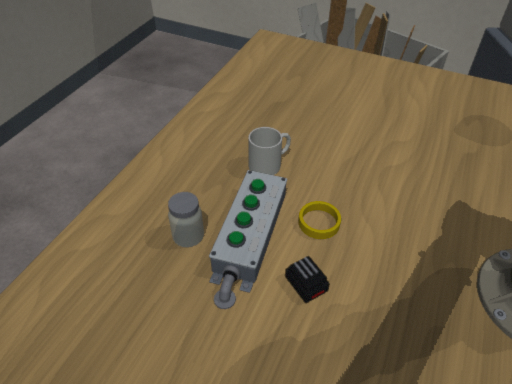

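The top view shows the station with its conduit at (135,193), and the keys at about (172,182), (196,179), (221,176) and (246,173). The jar is at (177,122), the mug at (313,153), the tape at (251,243) and the battery at (175,255). The side view shows the same layout, with the conduit nearest the camera at (225,297). The arm is outside both views.

```bash
cat >h.py <<'E'
import cv2,numpy as np
from scipy.spatial.transform import Rotation as R
from workcell import arm, read_camera
def rot(q): return R.from_quat(np.r_[q[1:],q[0]]).as_matrix()
def ray(c,p): return rot(c["orientation"])@np.linalg.inv(c["K"])@np.r_[p,1]
def plane(c,p,z):
    d=ray(c,p);o=np.array(c["position"]);return o+d*(z-o[2])/d[2]
def greens(c):
    h=cv2.cvtColor(c["frame"],cv2.COLOR_RGB2HSV)
    m=cv2.inRange(h,(50,120,50),(85,255,255))
    n,_,st,ce=cv2.connectedComponentsWithStats(m)
    return [(ce[i],st[i,4]) for i in range(1,n) if st[i,4]>40]
E
python3 - <<'E'
from h import *
P={}
for n in("top","side"):
    c=read_camera(n);g=greens(c)
    P[n]=sorted([plane(c,p,.076) for p,a in g],key=lambda v:-v[1])
    print(n,[(np.round(p,1),a) for p,a in g]);print(np.round(P[n],4))
m=(np.array(P["top"])+np.array(P["side"]))/2
d=m[0]-m[3];print(np.linalg.norm(d),"yaw",np.degrees(np.arctan2(-d[0],d[1])))
c=read_camera("top")
for n,p,z in(("jar",(177,118),.105),("mug",(313,150),.09),("mughandle",(338,170),.05)):print(n,plane(c,p,z))
print(rot(arm.read_state()["orientation"]))
E
```

```text
top [(array([245., 172.]), np.int32(176)), (array([220.2, 175. ]), np.int32(172)), (array([195.4, 178.2]), np.int32(167)), (array([170.7, 181.4]), np.int32(165))]
[[0.5748 0.1537 0.076 ]
 [0.5819 0.1048 0.076 ]
 [0.589  0.0556 0.076 ]
 [0.5959 0.0063 0.076 ]]
side [(array([257.4, 184.8]), np.int32(121)), (array([250.7, 201. ]), np.int32(136)), (array([243.4, 218.2]), np.int32(146)), (array([235.7, 237.5]), np.int32(145))]
[[0.5704 0.1623 0.076 ]
 [0.5781 0.1121 0.076 ]
 [0.5847 0.0632 0.076 ]
 [0.5917 0.0142 0.076 ]]
0.14922268634813468 yaw 8.164075103897678
jar [0.69579616 0.13920811 0.105     ]
mug [ 0.63967788 -0.12628188  0.09      ]
mughandle [ 0.605728   -0.18312625  0.05      ]
[[-9.53325947e-01  3.01942998e-01 -2.56758505e-04]
 [ 3.01943107e-01  9.53325576e-01 -8.41057740e-04]
 [-9.17704610e-06 -8.79328627e-04 -9.99999613e-01]]
```

Call:
send_rows:
  linear:
    - [-0.12,-0.07,0]
    - [-0.25,-0.15,0]
    - [-0.38,-0.23,0]
    - [-0.51,-0.31,0]
    - [-0.64,-0.39,0]
    - [-0.77,-0.47,0]
    - [-0.9,-0.54,0]
    - [-0.9,-0.54,0]
  dr:
    - [0,0,0]
    - [0,0,0]
    - [0,0,0]
    - [0,0,0]
    - [0,0,0]
    - [0,0,0]
    - [0,0,0]
    - [0,0,0]
  claw: 0

```text
t: 1.25
tcp_pos: [0.4703, 0.2756, 0.2395]
orientation: [0.001, 0.158, 0.987, -0.001]
ft_force: [0.3, 0.8, -0.1]
grip_width: 0.004
finger_force: 0.0
```

Call:
send_rows:
  linear:
    - [-0.12,-0.07,0.07]
    - [-0.24,-0.14,0.15]
    - [-0.345,-0.21,0.225]
    - [-0.345,-0.21,0.225]
    - [-0.345,-0.21,0.225]
  dr:
    - [0,0,0]
    - [0,0,0]
    - [0,0,0]
    - [0,0,0]
    - [0,0,0]

```text
t: 1.88
tcp_pos: [0.5724, 0.1606, 0.1491]
orientation: [-0.0, 0.152, 0.988, 0.0]
ft_force: [0.3, 0.9, 0.3]
grip_width: 0.002
finger_force: 0.0
```

```bash
python3 - <<'E'
from h import *
s=arm.read_state();print({k:np.round(s[k],4) for k in s})
ims=[]
for n in("top","side"):
    c=read_camera(n);cv2.imwrite(f"pics/{n}1.png",c["frame"][:,:,::-1])
    tip=np.array(s["tcp_pos"])+.008*rot(s["orientation"])[:,2]
    q=c["K"]@rot(c["orientation"]).T@(tip-c["position"]);q=q[:2]/q[2];print(n,"tip px",q)
    im=c["frame"][:,:,::-1].copy();im=cv2.resize(im[90:300,110:320],None,fx=2.8,fy=2.8,interpolation=cv2.INTER_CUBIC)
    cv2.circle(im,tuple(int(v) for v in (q-[110,90]+.5)*2.8),3,(0,0,255),1);ims.append(im[:,:400] if 0 else im)
cv2.imwrite("pics/c1.png",cv2.resize(np.hstack(ims),(800,400)))
E
```

```text
{'t': np.float64(1.875), 'joint_positions': array([-0.5872,  0.3859,  0.3377,  1.5975, -0.1359,  1.182 ,  1.0439]), 'joint_vel': array([-0.0229, -0.0208, -0.0141, -0.0093, -0.0011, -0.0006,  0.0022]), 'joint_torque': array([ 2.06890e+00, -5.67114e+01,  6.69940e+00, -3.39428e+01,
        2.35200e-01, -2.83000e-02,  5.45000e-02]), 'tcp_pos': array([0.5724, 0.1606, 0.1491]), 'orientation': array([-5.000e-04,  1.524e-01,  9.883e-01,  2.000e-04]), 'ft_force': array([0.3448, 0.9117, 0.2749]), 'wrist_torque': array([ 0.0151, -0.0206,  0.0294]), 'finger_force': np.float64(0.0), 'grip_width': np.float64(0.0021)}
top tip px [159.71899382 179.60255565]
side tip px [234.3030427  214.22096903]
```

View pics/c1.png

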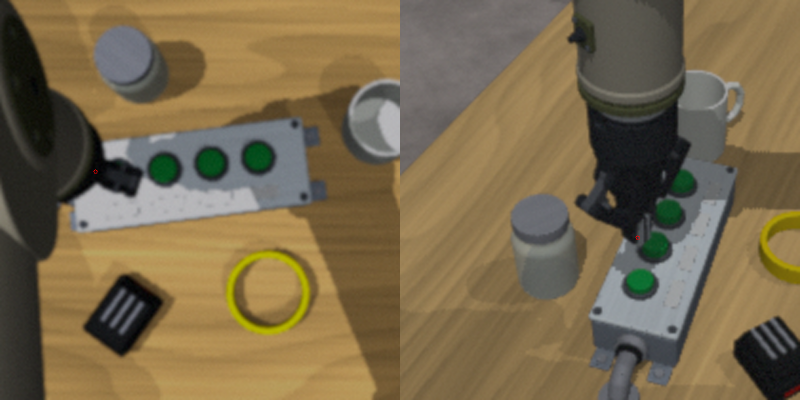

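The side view puts the fingertips where I projected them. I'll go down above key 1 and check from near.

Call:
send_rows:
  linear:
    - [-0.005,-0.009,0.07]
    - [-0.005,-0.009,0.14]
    - [-0.005,-0.009,0.14]
    - [-0.005,-0.009,0.14]
  dr:
    - [0,0,0]
    - [0,0,0]
    - [0,0,0]
    - [0,0,0]

```text
t: 2.48
tcp_pos: [0.5741, 0.1566, 0.0948]
orientation: [0.001, 0.152, 0.988, 0.001]
ft_force: [0.2, -0.6, 0.6]
grip_width: -0.0
finger_force: 0.0
```

```bash
python3 - <<'E'
from h import *
s=arm.read_state();print(s["tcp_pos"],s["ft_force"])
ims=[]
for n,(x,y) in(("top",(130,130)),("side",(190,180))):
    c=read_camera(n)
    def pj(X):
        q=c["K"]@rot(c["orientation"]).T@(X-c["position"]);return q[:2]/q[2]
    tip=np.array(s["tcp_pos"])+.008*rot(s["orientation"])[:,2]
    im=cv2.resize(c["frame"][y:y+100,x:x+100,::-1],(400,400),interpolation=cv2.INTER_CUBIC)
    cv2.circle(im,tuple(int(v) for v in (pj(tip)-[x,y]+.5)*4),3,(0,0,255),1)
    # expected cap outlines at z=.076
    for i in range(4):
        k=np.array([.5735,.156,.076])+i*np.array([.0071,-.0494,0])
        pts=np.array([(pj(k+.014*np.array([np.cos(a),np.sin(a),0]))-[x,y]+.5)*4 for a in np.linspace(0,6.28,40)],int)
        cv2.polylines(im,[pts],True,(255,0,255),1)
    ims.append(im)
cv2.imwrite("pics/c2.png",np.hstack(ims))
E
```

```text
[0.57414398 0.15660541 0.09484487] [ 0.15151591 -0.63595851  0.55514955]
```

View pics/c2.png

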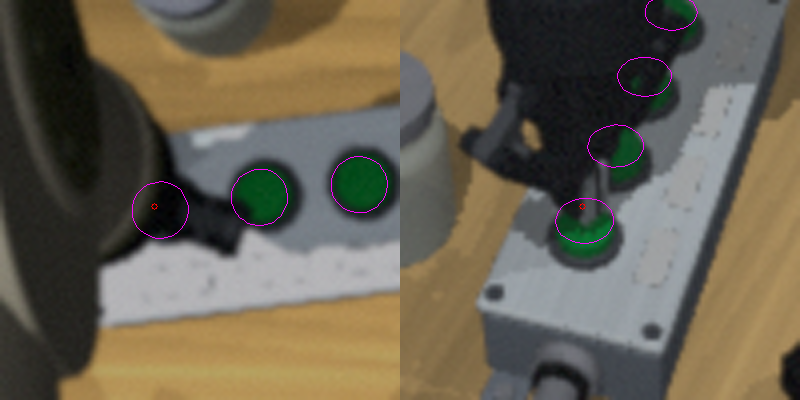

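Left crop: keys 2 and 3 match the predicted outlines to about a pixel. Right crop: the fingertip is at (586,215), over key 1's cap at about (585,230), so it should go a few mm toward +y. Now I'll feel downward.

Call:
send_rows:
  linear:
    - [0.007,0.005,0.01]
    - [0.007,0.005,0.02]
    - [0.007,0.005,0.02]
    - [0.007,0.005,0.02]
  dr:
    - [0,0,0]
    - [0,0,0]
    - [0,0,0]
    - [0,0,0]

```text
t: 3.08
tcp_pos: [0.5716, 0.158, 0.0852]
orientation: [-0.0, 0.153, 0.988, -0.0]
ft_force: [-0.3, -1.1, 0.7]
grip_width: 0.0
finger_force: 0.0
```

Call:
send_rows:
  linear:
    - [0,0,0.0025]
    - [0,0,0.0025]
    - [0,0,0.0025]
  dr:
    - [0,0,0]
    - [0,0,0]
    - [0,0,0]

```text
t: 3.45
tcp_pos: [0.5716, 0.1581, 0.0843]
orientation: [-0.0, 0.153, 0.988, -0.0]
ft_force: [0.2, 0.1, 0.8]
grip_width: 0.001
finger_force: 0.0
```

Call:
send_rows:
  linear:
    - [0,0,0.0025]
    - [0,0,0.0025]
    - [0,0,0.0025]
  dr:
    - [0,0,0]
    - [0,0,0]
    - [0,0,0]

```text
t: 3.82
tcp_pos: [0.5716, 0.1582, 0.0833]
orientation: [-0.0, 0.153, 0.988, -0.0]
ft_force: [0.7, 0.1, -1.0]
grip_width: 0.001
finger_force: 0.0
```

Call:
send_rows:
  linear:
    - [0,0,0.0015]
    - [0,0,0.0015]
    - [0,0,0.0015]
  dr:
    - [0,0,0]
    - [0,0,0]
    - [0,0,0]

```text
t: 4.2
tcp_pos: [0.5716, 0.1581, 0.0827]
orientation: [-0.0, 0.153, 0.988, -0.0]
ft_force: [0.6, 0.9, 0.5]
grip_width: -0.001
finger_force: 0.0
```

Call:
send_rows:
  linear:
    - [0,0,0.0015]
    - [0,0,0.0015]
    - [0,0,0.0015]
  dr:
    - [0,0,0]
    - [0,0,0]
    - [0,0,0]

```text
t: 4.58
tcp_pos: [0.5716, 0.1582, 0.0821]
orientation: [-0.0, 0.153, 0.988, -0.0]
ft_force: [0.7, -0.2, -0.5]
grip_width: -0.004
finger_force: 0.0
```

Call:
send_rows:
  linear:
    - [0,0,0.0015]
    - [0,0,0.0015]
    - [0,0,0.0015]
  dr:
    - [0,0,0]
    - [0,0,0]
    - [0,0,0]

```text
t: 4.95
tcp_pos: [0.5716, 0.1582, 0.0814]
orientation: [-0.0, 0.153, 0.988, -0.0]
ft_force: [-0.4, 1.4, 0.7]
grip_width: 0.001
finger_force: 0.0
```

Call:
send_rows:
  linear:
    - [0,0,0.0015]
    - [0,0,0.0015]
    - [0,0,0.0015]
  dr:
    - [0,0,0]
    - [0,0,0]
    - [0,0,0]

```text
t: 5.32
tcp_pos: [0.5716, 0.1581, 0.0809]
orientation: [-0.0, 0.153, 0.988, -0.0]
ft_force: [0.4, -0.2, 0.1]
grip_width: 0.001
finger_force: 0.0
```

Call:
send_rows:
  linear:
    - [0,0,0.0015]
    - [0,0,0.0015]
    - [0,0,0.0015]
  dr:
    - [0,0,0]
    - [0,0,0]
    - [0,0,0]

```text
t: 5.7
tcp_pos: [0.5716, 0.1582, 0.0803]
orientation: [-0.0, 0.153, 0.988, 0.0]
ft_force: [-0.0, 0.4, 0.4]
grip_width: 0.003
finger_force: 0.2
```

Call:
send_rows:
  linear:
    - [0,0,0.001]
    - [0,0,0.001]
    - [0,0,0.001]
  dr:
    - [0,0,0]
    - [0,0,0]
    - [0,0,0]

```text
t: 6.08
tcp_pos: [0.5717, 0.1582, 0.0801]
orientation: [0.0, 0.153, 0.988, 0.0]
ft_force: [-1.4, -1.1, 4.3]
grip_width: 0.001
finger_force: 2.2
```

Call:
send_rows:
  linear:
    - [0,0,0.001]
    - [0,0,0.001]
    - [0,0,0.001]
  dr:
    - [0,0,0]
    - [0,0,0]
    - [0,0,0]

```text
t: 6.45
tcp_pos: [0.5717, 0.1582, 0.0799]
orientation: [0.0, 0.153, 0.988, 0.0]
ft_force: [-2.1, -0.4, 6.1]
grip_width: -0.002
finger_force: 3.4
```

Place 1 feels solid from a tip height of about 72 mm, so it is the latched key. I'll lift off and tap place 2.

Call:
send_rows:
  linear:
    - [0,0,-0.02]
    - [0,0,-0.04]
    - [-0.027,-0.056,-0.04]
    - [-0.054,-0.112,-0.04]
    - [-0.054,-0.112,-0.03]
    - [-0.054,-0.112,-0.02]
    - [-0.054,-0.112,-0.014]
    - [-0.054,-0.112,-0.011]
    - [-0.054,-0.112,-0.009]
    - [-0.054,-0.112,-0.009]
  dr:
    - [0,0,0]
    - [0,0,0]
    - [0,0,0]
    - [0,0,0]
    - [0,0,0]
    - [0,0,0]
    - [0,0,0]
    - [0,0,0]
    - [0,0,0]
    - [0,0,0]

```text
t: 7.7
tcp_pos: [0.5788, 0.1095, 0.0833]
orientation: [0.0, 0.152, 0.988, 0.0]
ft_force: [-0.1, 1.0, 1.5]
grip_width: -0.003
finger_force: 1.4
```

Call:
send_rows:
  linear:
    - [0,0,0.001]
    - [0,0,0.001]
    - [0,0,0.001]
  dr:
    - [0,0,0]
    - [0,0,0]
    - [0,0,0]

```text
t: 8.07
tcp_pos: [0.5789, 0.1091, 0.0829]
orientation: [0.0, 0.153, 0.988, 0.0]
ft_force: [0.2, 2.5, 3.0]
grip_width: -0.001
finger_force: 1.7
```

Place 2 gives softly at the released height. Now place 3, then place 4.

Call:
send_rows:
  linear:
    - [0,0,-0.02]
    - [0,0,-0.035]
    - [-0.027,-0.056,-0.035]
    - [-0.054,-0.112,-0.035]
    - [-0.054,-0.112,-0.02]
    - [-0.054,-0.112,-0.01]
    - [-0.054,-0.112,-0.004]
    - [-0.054,-0.112,-0.001]
    - [-0.054,-0.112,0]
    - [-0.054,-0.112,0]
  dr:
    - [0,0,0]
    - [0,0,0]
    - [0,0,0]
    - [0,0,0]
    - [0,0,0]
    - [0,0,0]
    - [0,0,0]
    - [0,0,0]
    - [0,0,0]
    - [0,0,0]

```text
t: 9.32
tcp_pos: [0.5859, 0.0604, 0.083]
orientation: [0.0, 0.152, 0.988, 0.0]
ft_force: [-1.4, 3.0, 2.8]
grip_width: -0.002
finger_force: 1.6
```

Call:
send_rows:
  linear:
    - [0,0,-0.02]
    - [0,0,-0.035]
    - [-0.027,-0.056,-0.035]
    - [-0.054,-0.112,-0.035]
    - [-0.054,-0.112,-0.02]
    - [-0.054,-0.112,-0.01]
    - [-0.054,-0.112,-0.004]
    - [-0.054,-0.112,-0.001]
    - [-0.054,-0.112,0]
    - [-0.054,-0.112,0]
  dr:
    - [0,0,0]
    - [0,0,0]
    - [0,0,0]
    - [0,0,0]
    - [0,0,0]
    - [0,0,0]
    - [0,0,0]
    - [0,0,0]
    - [0,0,0]
    - [0,0,0]

```text
t: 10.58
tcp_pos: [0.593, 0.0111, 0.083]
orientation: [0.0, 0.152, 0.988, 0.0]
ft_force: [-0.7, 1.7, 3.1]
grip_width: 0.0
finger_force: 1.6
```

Places 2 to 4 are all released. Going back to place 1 to press it.

Call:
send_rows:
  linear:
    - [0,0,-0.02]
    - [0,0,-0.035]
    - [0.054,0.112,-0.035]
    - [0.108,0.224,-0.035]
    - [0.162,0.336,-0.035]
    - [0.162,0.336,-0.035]
    - [0.162,0.336,-0.015]
    - [0.162,0.336,0.0]
    - [0.162,0.336,0.005]
    - [0.162,0.336,0.005]
  dr:
    - [0,0,0]
    - [0,0,0]
    - [0,0,0]
    - [0,0,0]
    - [0,0,0]
    - [0,0,0]
    - [0,0,0]
    - [0,0,0]
    - [0,0,0]
    - [0,0,0]

```text
t: 11.82
tcp_pos: [0.5718, 0.1572, 0.0805]
orientation: [-0.0, 0.154, 0.988, -0.0]
ft_force: [0.2, 0.1, -0.5]
grip_width: -0.0
finger_force: 0.0
```

Call:
send_rows:
  linear:
    - [0,0,0.003]
    - [0,0,0.006]
    - [0,0,0.009]
    - [0,0,0.012]
    - [0,0,0.014]
    - [0,0,0.014]
    - [0,0,0.014]
  dr:
    - [0,0,0]
    - [0,0,0]
    - [0,0,0]
    - [0,0,0]
    - [0,0,0]
    - [0,0,0]
    - [0,0,0]

```text
t: 12.7
tcp_pos: [0.5721, 0.1578, 0.0767]
orientation: [0.001, 0.153, 0.988, 0.0]
ft_force: [-5.0, -2.3, 13.0]
grip_width: 0.003
finger_force: 6.5
```

Call:
send_rows:
  linear:
    - [0,0,0.0015]
    - [0,0,0.003]
    - [0,0,0.003]
  dr:
    - [0,0,0]
    - [0,0,0]
    - [0,0,0]

```text
t: 13.08
tcp_pos: [0.5722, 0.1578, 0.0766]
orientation: [0.001, 0.153, 0.988, 0.001]
ft_force: [-9.1, -3.8, 21.1]
grip_width: 0.002
finger_force: 11.0
```

The key is on its hard stop. Releasing it by rising straight up and then moving back out of the way, so I can see it.

Call:
send_rows:
  linear:
    - [0,0,-0.01]
    - [0,0,-0.02]
    - [0,0,-0.05]
    - [0,0,-0.1]
    - [0,0,-0.2]
    - [0,0,-0.3]
    - [0,0,-0.4]
    - [0,0,-0.4]
  dr:
    - [0,0,0]
    - [0,0,0]
    - [0,0,0]
    - [0,0,0]
    - [0,0,0]
    - [0,0,0]
    - [0,0,0]
    - [0,0,0]

```text
t: 14.08
tcp_pos: [0.5735, 0.1586, 0.2383]
orientation: [0.003, 0.153, 0.988, 0.002]
ft_force: [0.2, 0.5, -0.4]
grip_width: -0.0
finger_force: 0.0
```

Call:
send_rows:
  linear:
    - [0.15,0.1,0]
    - [0.3,0.2,0]
    - [0.45,0.3,0]
    - [0.6,0.4,0]
    - [0.75,0.5,0]
    - [0.85,0.57,0]
    - [0.85,0.57,0]
    - [0.85,0.57,0]
  dr:
    - [0,0,0]
    - [0,0,0]
    - [0,0,0]
    - [0,0,0]
    - [0,0,0]
    - [0,0,0]
    - [0,0,0]
    - [0,0,0]

```text
t: 15.08
tcp_pos: [0.3127, 0.4807, 0.2329]
orientation: [-0.001, 0.15, 0.989, -0.0]
ft_force: [0.1, -0.1, -0.5]
grip_width: -0.002
finger_force: 0.0
```

```bash
python3 - <<'E'
from h import *
s=arm.read_state();print(s["tcp_pos"],s["ft_force"])
for n in("top","side"):
    c=read_camera(n);print(n,[(np.round(p,1),a) for p,a in greens(c)])
    o=cv2.imread(f"pics/{n}0.png");cv2.imwrite(f"pics/{n}3.png",c["frame"][:,:,::-1])
f=[cv2.resize(cv2.imread(f"pics/side{i}.png")[170:270,190:290],(400,400),interpolation=cv2.INTER_CUBIC) for i in (0,3)]
cv2.imwrite("pics/c3.png",np.hstack(f))
E
```

```text
[0.31267064 0.48067197 0.23285795] [ 0.14986721 -0.12148456 -0.50175654]
top [(array([245., 172.]), np.int32(176)), (array([220.2, 175.1]), np.int32(173)), (array([195.4, 178.2]), np.int32(167)), (array([170.4, 181.3]), np.int32(166))]
side [(array([256.4, 184.5]), np.int32(99)), (array([250.5, 200.8]), np.int32(130)), (array([243.4, 218.3]), np.int32(147)), (array([235.7, 236.9]), np.int32(160))]
```

View pics/c3.png

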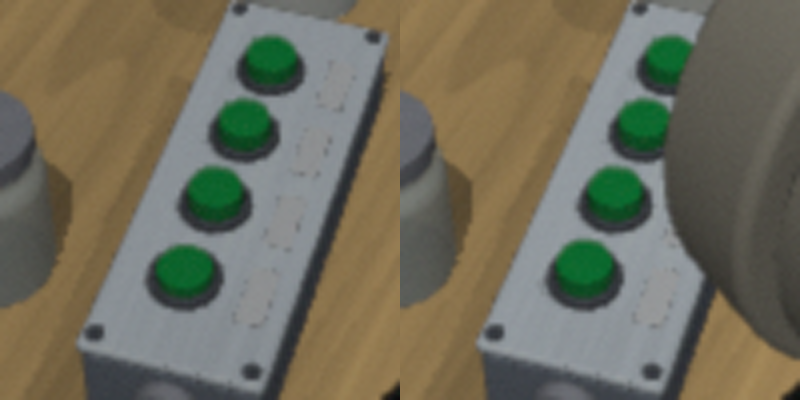

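Before (left), key 1 at (185,275) sat low. After (right), at (583,272), it stands as high as the others, and its green area has grown from 145 to 160 px. The arm is clear, so I'm handing in.

```bash
python3 -c "
from workcell import arm
print(arm.finish_job())"
```

```text
the job is handed in; nothing more can be done
None
```

I tapped all four keys in order from the conduit end, found the one at place 1 latched, pressed it fully in and let it pop back up, then moved clear and handed the job in at about 15 s; no verdict came back.

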